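# Pry open the valve box and set the air valve half open

## Task

The air valve of this test bench sits under the snug hinged cover of the grey valve box, whose case is clamped a little higher or lower on its posts each time. Take the flat pry blade, lever the cover up with the blade at the slot under its tab (not with bare fingers), swing the cover open to upright or beyond so that it stays there, lay the blade flat back on the grey mat, and turn the valve's bar handle to half open, 45 degrees. Leave the other things on the bench where they are.

Things in the scene. Friction and masses are not known exactly. Their poses are not given: they have to be found in the camera images.
- valve_box: Fixed dark base plate, 150 (x) x 206 (y) x 4 mm; origin: centre of its underside; x points from the box's near (slot) side to its far (hinge) side, z up. On its 4 posts the grey case, 150 x 170 x 70 mm, is clamped with its underside h = 4 to 30 mm above the bench; h is NOT given: see or feel it. Sizes of cover and valve (mm): this frame, z from the case's underside (add h).
- cover (a joint): Hinge of the cover, rad: 0 shut, grows as it opens upward, stop at 1.9. Grey plate on the case's rim, z 70 to 76, flush but for a tab at its near edge (x -86 to -75, y 0 to 50, 6 thick); hinge line at x 75, z 70. Pry slot: level gap z 62 to 70 between the tab and a sill (x -89 to -75, y -10 to 60), on through a notch (y 1 to 49) in the near wall. 4 to 5 N at the tab move it; it stays at any angle.
- valve (a joint): Turn of the steel bar handle of the ball valve in the case, rad: 0 shut (bar along the box's x, across the brass pipe), 1.571 fully open (along the pipe), growing anticlockwise from above; half open is 0.785; stays where left. Axis upright at x -8, y 0; bar 80 x 13 mm, centred on the axis, z 42 to 58. The valve's body under it reaches z 32.
- mat: Grey mat fixed on the bench, 260 (x) x 170 (y) x 3 mm; origin at the centre of its underside.
- pry_blade: Pry blade, 180 mm long, 0.12 kg: square black handle 100 x 20 x 20 mm, flat steel blade 80 x 22 mm, 3 mm thick (2 mm in its last 12 mm). Origin: underside of the handle's middle; x points along it to the blade's tip, z up as it lies on the mat. The handle spans x -50 to 50 mm, the blade x 50 to 130 mm, at mid height of the handle.
- blade_grip (a point): On the tool's axis (10 mm above its underside), 15 mm ahead of the handle's middle, near its centre of mass; the tip is 115 mm ahead.
- blade_tip (a point): End of the blade, on the tool's axis.
- screwdriver: Bystander: screwdriver 190 mm long with a round black handle, on the mat beside the pry blade.
- wrench: Bystander: steel wrench 160 mm long, lying between box and mat.
- tape_roll: Bystander: roll of paper tape, 84 mm across, 24 mm high.
- meter: Bystander: black handheld meter 160 x 78 x 36 mm.
- jar: Bystander: white jar 64 mm across, 90 mm high.
- parts_tray: Bystander: small blue open tray 140 x 90 x 35 mm.
There are look-alikes about, which are no part of the job. What is shaped like the pry_blade but green is not meant.

How it is judged:
By the outcome, as a careful person would: the job done as asked, in the order asked, and still so for the second after the job is handed in, with the robot touching nothing.
It also fails if it takes over 67 s, if anything falls off the work surface, if the arm or the gripper's body presses on something with over 40 N, if the wrist force passes 120 N, or if a joint passes its speed limit or range.

## Robot

A 6-joint arm with a two-finger parallel gripper is mounted at the origin on the work surface. World frame = base frame: x ahead of the robot, y to its left, z up, the work surface at z = 0. Lengths are in mm, angles in rad, forces in N, time in s.
With the tool pointing down it reaches from about 300 to 850 mm from the base axis. Payload 4.2 kg.
Tool frame: the origin (TCP) lies midway between the tips of the shut fingers; the grasp point (between the pads) lies 19 mm behind it; z points along the fingers, y is the line along which they close (so a half turn about z gives the same grasp; the last joint's range is limited). The gripper opens to 91 mm and grips with 3 to 60 N. Pads are 32 mm wide; open, the fingers measure 118 mm over their backs; the gripper's body (76 mm by 178 mm) begins 60 mm behind the grasp point.
Start: joints at [1.18, 0.32, 1.565, -0, 1.257, -0.02], TCP at [208.361, 535.937, 213.976] pointing down, gripper open.
Joint ranges: [-3.11, 3.11], [-0.84, 2.01], [0.21, 2.61], [-1.34, 4.49], [0.05, 2.63], [-2.56, 2.56]. Speed limits (rad/s): [2.57, 2.57, 3.14, 3.14, 3.14, 3.14].

## Interface

Orientations are given as a rotation vector (axis times angle).
In Python, from bench import robot, imaging, job, spotter gives the robot as it stands.
- The arm moves only by the tool servo_tool, never from a script. Its arguments are lists of equal length, an entry for each row: "linear": the shift along the tool's x, y, z in mm, a list of three; "turn": the turn about the tool's z in degrees; "claw": the closure, from 0 (fully open) to 1 (shut). A call has 1 to 8 rows; each row is the pose to reach, as a shift and turn from the pose commanded when the call began, along the tool's axes at that moment; what a row does not reach only later rows make up. A row lasts 1/12 s, in which the tool goes at most 41.7 mm and 7.16 degrees, less where a joint would pass 70% of its speed; a pose out of reach is approached as far as the arm can. A call with a gripper value outside its range is refused whole. The fingers move at their own pace and stop on an object; "newtons" is the grip in N (left out, the last holds). Time passes only in rows, so rows that repeat a pose let the fingers close. It gives the time, the measured TCP pose, the force, the opening and the grip force at its end, in the units of the state.
- robot.get_state(): the state, without advancing time (a new reading comes with each control period).
- imaging.get_image(name): name is "scene" or "top"; returns a dict with "image" (400x640x3 uint8, red, green, blue), "depth" (400x640 float32, mm along the optical axis (not along the pixel's ray), 0 where there is no reading), "K" (3x3 intrinsics, pixels), "eye" and "rotation" of the camera in the world. Camera axes: x right, y up, looking along -z (the intrinsics and any distortion apply to the point x, -y, -z); pixel columns grow to the right and rows downward; lengths in mm; the calibration is good to about 2 mm. A picture is of the moment at which its call begins.
- job.close_job(): hands the job in; it is judged then, once.
Trained networks look in a picture, given as the dict that the camera call returned (one of the last four; its "shot" number tells which), for a name from the list of things; names that differ only in an ending like _2 or _b are one class to them, and where a whole thing is asked for, a point or a joint stands for the part that bears it (a point fixed in the world has none). Each returns a list of dicts, best first, with "conf" (0 to 1); they miss things now and then, are a little off and sometimes report something else, mostly with a low value. They report only what shows in the picture. A call takes as long as a camera call. They do not tell look-alikes from the thing itself.
- spotter.cut_out(target, picture): "region" (400x640 bool, what is visible of it) and "extent" ([left, top, right, bottom] in pixels, round what is visible of it).
- spotter.pinpoint(target, picture): "pixel" ([column, row] in pixels: a listed point, or the origin of a listed thing).
The state is a dict: "time_s": time; "joints": joint angles; "joint_velocities": joint speeds; "tau": joint torques, N m; "tool_pos": TCP position; "tool_rot": TCP orientation; "ft_force": force on the tool from outside, world axes, zero at the start; "ft_torque": the same for the moment, N m; "opening": finger opening in mm; "grip_force": force on a finger pad.
Only numpy, scipy, OpenCV 4.12 (cv2) and the standard library are available. Lean on these libraries where they do the work, as an engineer would, in place of code of your own. Each camera call takes 0.05 s, during which the arm holds its last target. There are 200 camera calls.

## Working session

There is one attempt and no reset: what is moved stays moved. The work goes in short steps, Python scripts to look and compute and a tool call to move; the robot and the scene stay as the last step left them, time stands still between calls to the robot, and variables do not carry over. Pictures are saved under pics/ and viewed, at most 11 in all, crops included, and the job is handed in when it is done.

Besides the shell and the picture viewer there is one more tool, called by a JSON object that holds its "api" and its "payload", one argument or row to a line. servo_tool: Moves the arm, as the interface text tells. Its arguments: {"type":"object","properties":{"linear":{"type":"array","items":{"type":"array","items":{"type":"number"}}},"turn":{"type":"array","items":{"type":"number"}},"claw":{"type":"array","items":{"type":"number"}},"newtons":{"type":"number"}},"required":["linear","turn","claw"]}

```bash
mkdir -p pics; ls
cat > h.py <<'E'
import numpy as np, cv2
from scipy.spatial.transform import Rotation as R
from bench import robot, imaging, job, spotter
def cloud(p):
    K=np.array(p["K"]);d=p["depth"];v,u=np.mgrid[0:400,0:640]
    x=(u-K[0,2])/K[0,0]*d;y=(v-K[1,2])/K[1,1]*d
    c=np.stack([x,-y,-d],-1)
    w=c@np.array(p["rotation"]).T+np.array(p["eye"])
    w[d<=0]=np.nan
    return w
def save(p,n,box=None,s=1):
    im=p["image"][:,:,::-1]
    if box: im=im[box[1]:box[3],box[0]:box[2]]
    cv2.imwrite("pics/"+n,cv2.resize(im,None,fx=s,fy=s))
E
python3 - <<'E'
from h import *
s=robot.get_state();print({k:np.round(v,3) for k,v in s.items()})
for n in("top","scene"):
    p=imaging.get_image(n);save(p,n+"0.png");w=cloud(p)
    print(n,p.keys(),np.round(p["eye"]),np.round(p["rotation"],2).tolist(),np.round(p["K"]).tolist())
    np.savez(n+"0.npz",im=p["image"],w=w)
    for t in("valve_box","mat","pry_blade","screwdriver","wrench"):
        for r in spotter.cut_out(t,p)[:3]:
            m=r["region"];q=w[m];print(t,round(r["conf"],2),np.round(r["extent"]),np.round(np.nanmedian(q,0)),p["image"][m].mean(0).round())
    for t in("blade_grip","blade_tip","valve_box","cover","mat"):
        print(t,[(round(r["conf"],2),np.round(r["pixel"]),np.round(w[int(r["pixel"][1]),int(r["pixel"][0])])) for r in spotter.pinpoint(t,p)[:3]])
E
```

```text
pics
{'time_s': np.float64(0.0), 'joints': array([ 1.18 ,  0.32 ,  1.566, -0.   ,  1.257, -0.02 ]), 'joint_velocities': array([-0.002, -0.001,  0.001,  0.001,  0.   ,  0.001]), 'tau': array([ -0.   , -41.246, -23.198,   0.073,   0.046,  -0.   ]), 'tool_pos': array([208.179, 535.449, 213.11 ]), 'tool_rot': array([-5.790e-01, -3.087e+00,  3.000e-03]), 'ft_force': array([-0.414,  0.077,  0.04 ]), 'ft_torque': array([-0.003,  0.012, -0.022]), 'grip_force': np.float64(0.0), 'opening': np.float64(91.579)}Traceback (most recent call last):
  File "<stdin>", line 4, in <module>
  File "h.py", line 8, in cloud
    w=c@np.array(p["rotation"]).T+np.array(p["eye"])
      ~~~~~~~~~~~~~~~~~~~~~~~~~~~^~~~~~~~~~~~~~~~~~~
ValueError: operands could not be broadcast together with shapes (400,640) (3,)
```

```bash
sed -i 's/np.array(p\["rotation"\]).T/R.from_rotvec(p["rotation"]).as_matrix().T/' h.py
python3 - <<'E'
from h import *
for n in("top","scene"):
    p=imaging.get_image(n);save(p,n+"0.png");w=cloud(p)
    print(n,p.keys(),np.round(p["eye"]),np.round(p["rotation"],2).tolist(),np.round(p["K"]).tolist())
    np.savez(n+"0.npz",im=p["image"],w=w)
    for t in("valve_box","mat","pry_blade","screwdriver","wrench"):
        for r in spotter.cut_out(t,p)[:3]:
            m=r["region"];q=w[m];print(t,round(r["conf"],2),np.round(r["extent"]),np.round(np.nanmedian(q,0)),p["image"][m].mean(0).round())
    for t in("blade_grip","blade_tip","valve_box","cover","mat"):
        print(t,[(round(r["conf"],2),np.round(r["pixel"]),np.round(w[int(r["pixel"][1]),int(r["pixel"][0])])) for r in spotter.pinpoint(t,p)[:3]])
E
```

```text
top dict_keys(['image', 'depth', 'K', 'eye', 'rotation', 'shot']) [ 219.  -12. 1452.] [0.17, -0.17, -1.57] [[458.0, 0.0, 322.0], [0.0, 458.0, 193.0], [0.0, 0.0, 1.0]]
mat 0.86 [231. 129. 298. 211.] [623. 180.   4.] [179. 186. 189.]
pry_blade 0.86 [265. 150. 287. 202.] [589. 143.  18.] [149. 150. 152.]
pry_blade 0.82 [280. 224. 302. 283.] [346.  90.  16.] [ 89. 226. 127.]
pry_blade 0.61 [196. 258. 250. 290.] [269. 305.  16.] [ 88. 225. 124.]
screwdriver 0.69 [243. 158. 251. 188.] [587. 231.  26.] [52. 54. 56.]
screwdriver 0.57 [442. 135. 464. 162.] [ 655. -427.   83.] [209. 212. 207.]
wrench 0.57 [313. 146. 327. 198.] [610. -10.   7.] [212. 224. 221.]
blade_grip [(0.91, array([268., 181.]), array([571., 162.,  12.])), (0.78, array([288., 259.]), array([319.,  95.,  25.])), (0.63, array([229., 269.]), array([293., 281.,  18.]))]
blade_tip [(0.9, array([292., 223.]), array([438.,  87.,   3.])), (0.67, array([280., 143.]), array([705., 128.,   7.])), (0.59, array([200., 291.]), array([227., 366.,  12.]))]
valve_box [(0.62, array([387., 159.]), array([ 616., -210.,  100.]))]Traceback (most recent call last):
  File "<stdin>", line 10, in <module>
ValueError: it knows: blade_grip, blade_tip, jar, mat, meter, parts_tray, pry_blade, screwdriver, tape_roll, valve_box, wrench
```

View pics/top0.png

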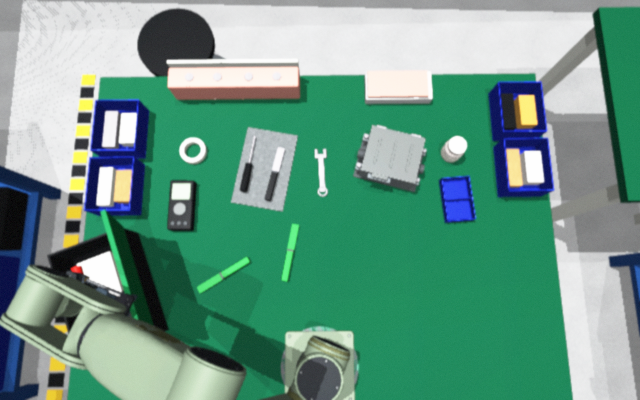

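Run:
```python
from h import *
p=imaging.get_image("scene");save(p,"scene0.png");w=cloud(p);np.savez("scene0.npz",im=p["image"],w=w)
print(np.round(p["eye"]),np.round(p["rotation"],2).tolist(),np.round(p["K"]).tolist())
t=np.load("top0.npz")
for n,W in(("top",t["w"]),("scene",w)):
    a=(W[...,0]>480)&(W[...,0]<740)&(W[...,1]>-330)&(W[...,1]<-80)
    tb=a&(W[...,2]<8); print(n,"table z",np.nanmedian(W[tb][:,2]))
    hi=a&(W[...,2]>85)&(W[...,2]<125);q=W[hi]
    print("cover z pct",np.percentile(q[:,2],[5,25,50,75,95]),len(q))
    r=cv2.minAreaRect(q[:,:2].astype(np.float32));print("rect",r,cv2.boxPoints(r).round().tolist())
    # blade
    a=(W[...,0]>480)&(W[...,0]<720)&(W[...,1]>105)&(W[...,1]<205)
    h=a&(W[...,2]>14)&(W[...,2]<30);q=W[h];print("handle",len(q),np.percentile(q[:,2],[10,50,90]),cv2.minAreaRect(q[:,:2].astype(np.float32)))
    m=a&(W[...,2]<7);print("mat z",np.nanmedian(W[m][:,2]))
for t in("valve_box","pry_blade"):
    for r in spotter.cut_out(t,p)[:2]:
        print(t,round(r["conf"],2),np.round(r["extent"]),np.round(np.nanmedian(w[r["region"]],0)))
for t in("blade_grip","blade_tip","valve_box","pry_blade","mat"):
    print(t,[(round(r["conf"],2),np.round(r["pixel"]),np.round(w[int(r["pixel"][1]),int(r["pixel"][0])])) for r in spotter.pinpoint(t,p)[:3]])
```

```text
[1042.  460. 1000.] [0.33, 0.73, 2.2] [[392.0, 0.0, 317.0], [0.0, 392.0, 200.0], [0.0, 0.0, 1.0]]
top table z 0.6254388412729668
cover z pct [ 95.26486087  98.84178723 101.01474127 102.91914332 105.89392904] 2742
rect ((629.3492431640625, -230.7114715576172), (170.44529724121094, 170.24754333496094), 74.73741912841797) [[525.0, -291.0], [689.0, -335.0], [734.0, -171.0], [570.0, -126.0]]
handle 288 [15.16730296 21.30876597 27.00872142] ((593.7973022460938, 135.51361083984375), (36.6060676574707, 178.73788452148438), 77.54629516601562)
mat z 2.7407842517473
scene table z 0.8636512250834585
cover z pct [ 93.70838354  99.49431188 100.73547118 102.05009323 103.90075357] 2408
rect ((628.5803833007812, -232.59109497070312), (174.4033966064453, 167.44204711914062), 74.68895721435547) [[525.0, -295.0], [686.0, -339.0], [732.0, -171.0], [571.0, -126.0]]
handle 391 [14.72959664 20.56039898 25.01180777] ((620.630859375, 144.3339385986328), (215.79176330566406, 85.11341857910156), 9.755609512329102)
mat z 3.346135507126178
valve_box 0.74 [198. 150. 273. 231.] [ 649. -190.   99.]
pry_blade 0.87 [350. 177. 393. 207.] [342.  91.  14.]
pry_blade 0.78 [310. 235. 367. 270.] [587. 144.  17.]
blade_grip [(0.92, array([435., 212.]), array([291., 277.,  22.])), (0.74, array([382., 190.]), array([317., 103.,  14.])), (0.7, array([339., 248.]), array([580., 137.,  25.]))]
blade_tip [(0.86, array([307., 268.]), array([678., 106.,   5.])), (0.67, array([240., 197.]), array([ 675., -160.,  100.])), (0.64, array([357., 205.]), array([418.,  77.,  12.]))]
valve_box [(0.56, array([238., 198.]), array([ 680., -158.,  102.]))]
pry_blade [(0.96, array([348., 247.]), array([560., 154.,  24.])), (0.8, array([427., 213.]), array([302., 260.,  18.])), (0.63, array([381., 188.]), array([315.,  97.,  18.]))]
mat [(0.87, array([341., 270.]), array([623., 181.,   3.]))]
```

View pics/scene0.png

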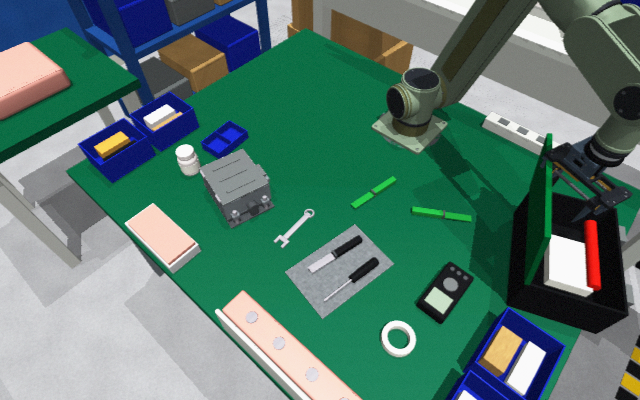

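Run:
```python
from h import *
t=np.load("top0.npz");s=np.load("scene0.npz")
a=cv2.resize(t["im"][110:210,340:440],(600,600),interpolation=cv2.INTER_CUBIC)
b=cv2.resize(s["im"][140:240,190:290],(600,600),interpolation=cv2.INTER_CUBIC)
cv2.imwrite("pics/crop1.png",cv2.resize(np.hstack([a,b])[:,:,::-1],(800,400)))
for W in(t["w"],s["w"]):
    a=(W[...,2]>90)&(W[...,2]<112)&(W[...,0]>500)&(W[...,0]<740)&(W[...,1]>-320)&(W[...,1]<-80)
    n,l,st,c=cv2.connectedComponentsWithStats(cv2.morphologyEx(a.astype(np.uint8),cv2.MORPH_OPEN,np.ones((3,3))));i=1+st[1:,4].argmax()
    q=W[l==i];z=np.median(q[:,2])
    r=cv2.minAreaRect(q[:,:2].astype(np.float32));print(z,r)
    for yaw in(-12,-14,-15,-16,-18):
        u=np.array([np.cos(np.radians(yaw)),np.sin(np.radians(yaw))]);v=np.array([-u[1],u[0]])
        X=q[:,:2]@u;Y=q[:,:2]@v
        ex=np.percentile(X,[.5,1,3,97,99,99.5]);ey=np.percentile(Y,[.5,1,3,97,99,99.5]);print(yaw,ex.round(),ey.round(), (ex[4]-ex[1]).round(),(ey[4]-ey[1]).round())
```

```text
101.07794496154361 ((631.3191528320312, -231.25363159179688), (170.0795440673828, 166.4807586669922), 74.93397521972656)
-12 [586. 588. 592. 740. 744. 746.] [-177. -176. -172.  -15.  -11.  -10.] 156.0 164.0
-14 [588. 590. 596. 742. 746. 748.] [-155. -153. -149.    8.   12.   13.] 156.0 165.0
-15 [589. 591. 597. 744. 747. 748.] [-143. -142. -138.   20.   23.   24.] 156.0 166.0
-16 [589. 592. 599. 745. 748. 749.] [-132. -131. -126.   32.   35.   36.] 156.0 166.0
-18 [590. 592. 599. 745. 750. 751.] [-110. -108. -103.   55.   59.   61.] 158.0 167.0
100.8185109793817 ((629.7808837890625, -232.8883514404297), (173.12713623046875, 164.66104125976562), 74.52298736572266)
-12 [587. 590. 595. 741. 745. 748.] [-180. -178. -173.  -13.  -11.  -10.] 155.0 168.0
-14 [589. 592. 598. 744. 747. 748.] [-157. -155. -150.   10.   12.   12.] 155.0 167.0
-15 [590. 593. 599. 745. 748. 749.] [-146. -144. -139.   22.   23.   24.] 155.0 167.0
-16 [591. 593. 600. 746. 749. 750.] [-134. -133. -127.   34.   35.   35.] 155.0 168.0
-18 [591. 594. 601. 747. 750. 752.] [-112. -110. -104.   58.   60.   60.] 156.0 170.0
```

View pics/crop1.png

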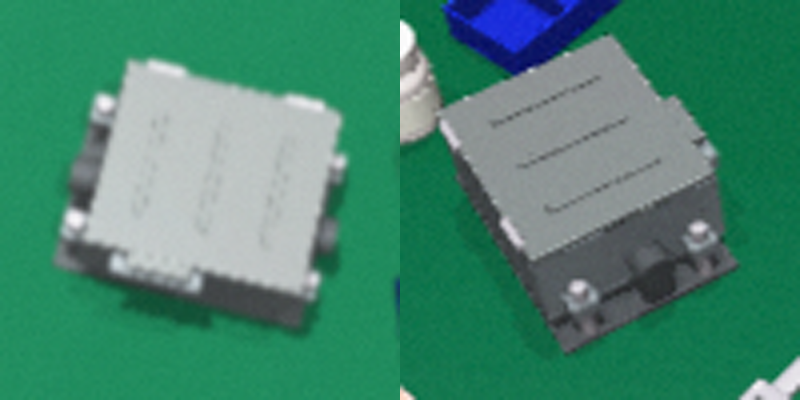

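```bash
cat >> h.py <<'E'
def cams():
    o={}
    for n in("top","scene"):
        p=imaging.get_image(n);o[n]=p
    return o
def onplane(p,uv,z):
    K=np.array(p["K"]);uv=np.atleast_2d(uv).astype(float)
    c=np.stack([(uv[:,0]-K[0,2])/K[0,0],-(uv[:,1]-K[1,2])/K[1,1],-np.ones(len(uv))],1)
    d=c@R.from_rotvec(p["rotation"]).as_matrix().T;e=np.array(p["eye"])
    return e+d*((z-e[2])/d[:,2])[:,None]
def proj(p,w):
    K=np.array(p["K"]);c=(np.atleast_2d(w)-np.array(p["eye"]))@R.from_rotvec(p["rotation"]).as_matrix()
    return np.stack([c[:,0]/-c[:,2]*K[0,0]+K[0,2],-c[:,1]/-c[:,2]*K[1,1]+K[1,2]],1)
def plan(pos,axis_deg=None):
    """shift in tool axes to bring TCP to pos; tool y along axis_deg (world)"""
    s=robot.get_state();T=R.from_rotvec(s["tool_rot"]).as_matrix();d=T.T@(np.array(pos)-s["tool_pos"])
    a=np.degrees(np.arctan2(T[1,1],T[0,1]));t=0
    if axis_deg is not None: t=-((axis_deg-a+90)%180-90)
    print("tcp",s["tool_pos"].round(1),"ydeg",a.round(2),"zaxis",T[:,2].round(3),"shift",d.round(1),"turn",round(t,2),"F",s["ft_force"].round(1),"j6",s["joints"][5].round(2))
def blade(p,zt=23):
    r=[]
    for c in spotter.cut_out("pry_blade",p):
        m=c["region"];im=p["image"].astype(int)
        if (im[m][:,1]-im[m][:,0]).mean()>40: continue
        g=im.max(2);mm=cv2.dilate(m.astype(np.uint8),np.ones((3,3)))>0
        for nm,k,z in(("dark",mm&(g<110),zt),("bright",mm&(g>195),zt-8)):
            v,u=np.nonzero(k);q=onplane(p,np.stack([u,v],1),z)[:,:2]
            if len(q)>8:
                w,V=np.linalg.eigh(np.cov(q.T));d=V[:,1]*np.sign(V[0,1]);t=(q-q.mean(0))@d
                print(nm,len(q),round(c["conf"],2),q.mean(0).round(1),"yaw",np.degrees(np.arctan2(d[1],d[0])).round(1),"ext",(q.mean(0)+d*t.min()).round(),(q.mean(0)+d*t.max()).round(),(t.max()-t.min()).round())
E
python3 - <<'E'
from h import *
o=cams()
for n,p in o.items(): print(n);blade(p)
b=lambda n,W:0
t=np.load("top0.npz")
plan([575,150,120],77)
# box yaw by hull edges of cover in both
for n in("top0","scene0"):
    W=np.load(n+".npz")["w"]
    a=(W[...,2]>92)&(W[...,2]<110)&(W[...,0]>500)&(W[...,0]<740)&(W[...,1]>-320)&(W[...,1]<-80)
    q=W[a][:,:2];best=[]
    for yaw in np.arange(-20,-8,.5):
        u=np.array([np.cos(np.radians(yaw)),np.sin(np.radians(yaw))]);v=np.array([-u[1],u[0]]);X=q@u;Y=q@v
        # sharpness of edges
        e=[np.histogram(z,bins=np.arange(z.min()-6,z.max()+6,2))[0] for z in(X,Y)]
        best.append((sum((np.diff(k)**2).sum() for k in e),yaw))
    print(sorted(best)[-4:])
E
```

```text
top
dark 194 0.78 [550.8 150.1] yaw -13.8 ext [505. 161.] [597. 139.] 94.0
bright 205 0.78 [645.2 131.7] yaw -14.3 ext [605. 142.] [686. 121.] 84.0
scene
dark 278 0.71 [561.3 153.5] yaw -12.8 ext [510. 165.] [688. 125.] 183.0
bright 187 0.71 [645.1 128.4] yaw -13.2 ext [607. 137.] [682. 120.] 78.0
tcp [208.4 535.9 214. ] ydeg 68.75 zaxis [ 0.  0. -1.] shift [-481.6 -226.9   94. ] turn -8.25 F [-0.1  0.4 -0.7] j6 -0.02
[(np.int64(7258), np.float64(-14.5)), (np.int64(7330), np.float64(-14.0)), (np.int64(7626), np.float64(-16.0)), (np.int64(8224), np.float64(-15.5))]
[(np.int64(8468), np.float64(-16.0)), (np.int64(9882), np.float64(-15.0)), (np.int64(9928), np.float64(-16.5)), (np.int64(11266), np.float64(-15.5))]
```

Run:
```python
from h import *
for n in("top0","scene0"):
    d=np.load(n+".npz");W=d["w"];im=d["im"].astype(int)
    g=(im[...,1]-np.maximum(im[...,0],im[...,2])>30)&(W[...,2]>40)&(W[...,1]>150)&(W[...,0]<700)
    q=W[g];print(n,len(q),np.percentile(q,[1,10,50,90,99],axis=0).round().tolist())
    for lo,hi in((40,100),(100,160),(160,230),(230,300),(300,400)):
        k=q[(q[:,2]>lo)&(q[:,2]<hi)]
        if len(k)>5: print(lo,len(k),k[:,:2].min(0).round(),k[:,:2].max(0).round())
```

```text
top0 703 [[71.0, 322.0, 85.0], [180.0, 444.0, 310.0], [304.0, 493.0, 323.0], [398.0, 533.0, 327.0], [419.0, 635.0, 678.0]]
40 26 [231. 571.] [410. 644.]
100 16 [373. 563.] [413. 668.]
300 638 [161. 431.] [422. 541.]
scene0 896 [[117.0, 423.0, 131.0], [171.0, 443.0, 193.0], [365.0, 515.0, 322.0], [421.0, 560.0, 325.0], [424.0, 573.0, 326.0]]
40 8 [ 84. 533.] [ 90. 545.]
100 38 [116. 448.] [415. 576.]
160 100 [117. 434.] [419. 573.]
230 116 [121. 432.] [424. 558.]
300 634 [123. 418.] [427. 572.]
```

{"api": "servo_tool", "payload": {
  "linear": [
    [0,0,-40],
    [0,0,-80],
    [0,0,-120],
    [0,0,-150],
    [0,0,-155],
    [0,0,-155]
  ],
  "turn": [0,0,0,0,0,0],
  "claw": [0,0,0,0,0,0]
}}

```text
time_s: 1.6
tool_pos: [208.7, 536.7, 371.6]
tool_rot: [0.579, 3.087, 0.009]
ft_force: [0.3, -1.0, -0.7]
opening: 91.1
grip_force: 0.0
```

{"api": "servo_tool", "payload": {
  "linear": [
    [-33,-15,0],
    [-66,-31,0],
    [-99,-46,0],
    [-132,-62,0],
    [-165,-77,0],
    [-198,-93,0],
    [-231,-108,0],
    [-264,-124,0]
  ],
  "turn": [0,0,0,0,0,0,0,0],
  "claw": [0,0,0,0,0,0,0,0]
}}

```text
time_s: 2.27
tool_pos: [409.9, 322.8, 366.7]
tool_rot: [-0.578, -3.085, 0.004]
ft_force: [0.6, 0.3, -0.6]
opening: 91.3
grip_force: 0.0
```

{"api": "servo_tool", "payload": {
  "linear": [
    [-33,-15,0],
    [-66,-31,0],
    [-99,-46,20],
    [-132,-62,40],
    [-165,-77,60],
    [-198,-93,80],
    [-225,-106,100],
    [-225,-106,110]
  ],
  "turn": [0,0,0,0,-2,-4,-6,-7.5],
  "claw": [0,0,0,0,0,0,0,0]
}}

```text
time_s: 2.93
tool_pos: [581.9, 139.5, 253.0]
tool_rot: [-0.38, -3.112, 0.008]
ft_force: [-0.5, 1.6, -0.4]
opening: 90.9
grip_force: 0.0
```

Run:
```python
from h import *
plan([581,144.7,60],76.3);plan([581,144.7,5],76.3)
```

```text
tcp [581.9 139.5 253. ] ydeg 76.08 zaxis [-0.007 -0.004 -1.   ] shift [  1.1   5.9 193. ] turn -0.22 F [-0.5  1.6 -0.4] j6 -1.11
tcp [581.9 139.5 253. ] ydeg 76.08 zaxis [-0.007 -0.004 -1.   ] shift [  0.8   6.2 248. ] turn -0.22 F [-0.5  1.6 -0.4] j6 -1.11
```

{"api": "servo_tool", "payload": {
  "linear": [
    [0,4,40],
    [1,5,80],
    [1,5,120],
    [1,5,160],
    [1,5,190],
    [1,5,190],
    [1,5,190]
  ],
  "turn": [0,0,0,0,0,0,0],
  "claw": [0,0,0,0.2,0.2,0.2,0.2]
}}

```text
time_s: 3.52
tool_pos: [578.9, 149.0, 66.5]
tool_rot: [-0.375, -3.113, 0.003]
ft_force: [1.2, 0.3, 0.5]
opening: 73.5
grip_force: 0.0
```

Run:
```python
from h import *
plan([581,144.7,5.5],76.3)
p=imaging.get_image("scene");save(p,"s1.png",(270,180,430,300),5)
plan([581,144.7,5.5],76.3)
```

```text
tcp [578.9 149.   66.5] ydeg 76.26 zaxis [-0.006 -0.001 -1.   ] shift [-3.4 -3.5 61. ] turn -0.04 F [1.2 0.3 0.5] j6 -1.1
tcp [580.9 149.5  68.9] ydeg 76.26 zaxis [-0.001 -0.    -1.   ] shift [-1.3 -4.6 63.4] turn -0.04 F [ 0.4 -0.3  0.3] j6 -1.1
```

View pics/s1.png

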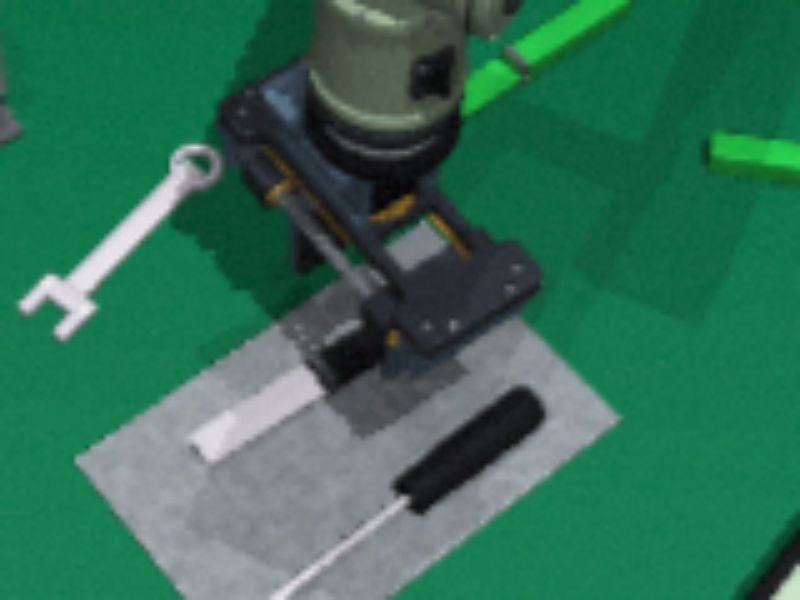

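{"api": "servo_tool", "payload": {
  "linear": [
    [-1,-4,20],
    [-1,-4,40],
    [-1,-4,52],
    [-1,-4,58],
    [-1,-4,61],
    [-1,-4,63],
    [-1,-4,63],
    [-1,-4,63]
  ],
  "turn": [0,0,0,0,0,0,0,0],
  "claw": [0.2,0.2,0.2,0.2,0.2,0.2,0.2,0.2],
  "newtons": 50
}}

```text
time_s: 4.23
tool_pos: [581.9, 145.6, 7.1]
tool_rot: [0.376, 3.117, 0.001]
ft_force: [-0.3, 0.4, 0.5]
opening: 73.1
grip_force: 0.0
```

{"api": "servo_tool", "payload": {
  "linear": [
    [0,0,0],
    [0,0,0],
    [0,0,0],
    [0,0,0],
    [0,0,0],
    [0,0,0],
    [0,0,0],
    [0,0,0]
  ],
  "turn": [0,0,0,0,0,0,0,0],
  "claw": [0.5,0.8,1,1,1,1,1,1],
  "newtons": 60
}}

```text
time_s: 4.9
tool_pos: [581.0, 145.3, 5.9]
tool_rot: [-0.376, -3.119, -0.0]
ft_force: [0.7, -0.2, -0.4]
opening: 22.6
grip_force: 0.0
```

{"api": "servo_tool", "payload": {
  "linear": [
    [0,0,0],
    [0,0,0],
    [0,0,0],
    [0,0,-10],
    [0,0,-30],
    [0,0,-60],
    [0,0,-100],
    [0,0,-120]
  ],
  "turn": [0,0,0,0,0,0,0,0],
  "claw": [1,1,1,1,1,1,1,1],
  "newtons": 60
}}

```text
time_s: 5.57
tool_pos: [582.6, 145.7, 130.7]
tool_rot: [0.375, 3.114, 0.003]
ft_force: [1.1, -0.6, -1.0]
opening: 19.2
grip_force: 60.0
```

{"api": "servo_tool", "payload": {
  "linear": [
    [0,0,-20],
    [0,0,-30],
    [0,0,-30]
  ],
  "turn": [0,0,0],
  "claw": [1,1,1]
}}

```text
time_s: 5.82
tool_pos: [582.3, 145.6, 158.9]
tool_rot: [0.375, 3.114, 0.003]
ft_force: [-0.1, 0.6, -2.1]
opening: 19.8
grip_force: 60.0
```

Run:
```python
from h import *
s=robot.get_state();print(s["opening"],s["grip_force"]);z=s["tool_pos"][2]
plan([581,144.7,150],76.3)
for n,p in cams().items():
    print(n);blade(p,z+17);w=cloud(p)
    for c in spotter.cut_out("pry_blade",p):
        q=w[c["region"]];b=p["image"][c["region"]].min(1)>170;
        q=q[b&(np.abs(q[:,2]-z-7)<25)&(np.hypot(q[:,0]-640,q[:,1]-130)<90)]
        if len(q)>20: print("blade pts",len(q),np.median(q,0).round(1)); A=np.c_[q[:,:2]-q[:,:2].mean(0),np.ones(len(q))];print(np.linalg.lstsq(A,q[:,2],rcond=None)[0].round(3),"z off",np.median(q[:,2])-z)
    print([(np.round(r["conf"],2),np.round(onplane(p,r["pixel"],z+7),1)) for r in spotter.pinpoint("blade_tip",p)])
    save(p,n+"2.png",(220,120,380,240),5)
```

```text
19.833415967037286 59.99913454055786
tcp [582.3 145.6 158.9] ydeg 76.25 zaxis [ 0.005  0.001 -1.   ] shift [ 1.1 -1.2  8.8] turn -0.05 F [-0.1  0.6 -2.1] j6 -1.11
top
[]
scene
dark 171 0.58 [596.2 144.5] yaw -14.8 ext [518. 165.] [661. 127.] 148.0
bright 172 0.58 [650.5 128.7] yaw -15.7 ext [615. 139.] [683. 120.] 71.0
blade pts 197 [648.9 128.2 165.7]
[2.00000e-03 1.60000e-02 1.65705e+02] z off 6.860569288480491
[(np.float64(0.78), array([[689.3, 125. , 165.9]])), (np.float64(0.66), array([[522.7, 131.2, 165.9]])), (np.float64(0.64), array([[346.5, 380.4, 165.9]])), (np.float64(0.46), array([[560.6, 153. , 165.9]]))]
```

View pics/scene2.png

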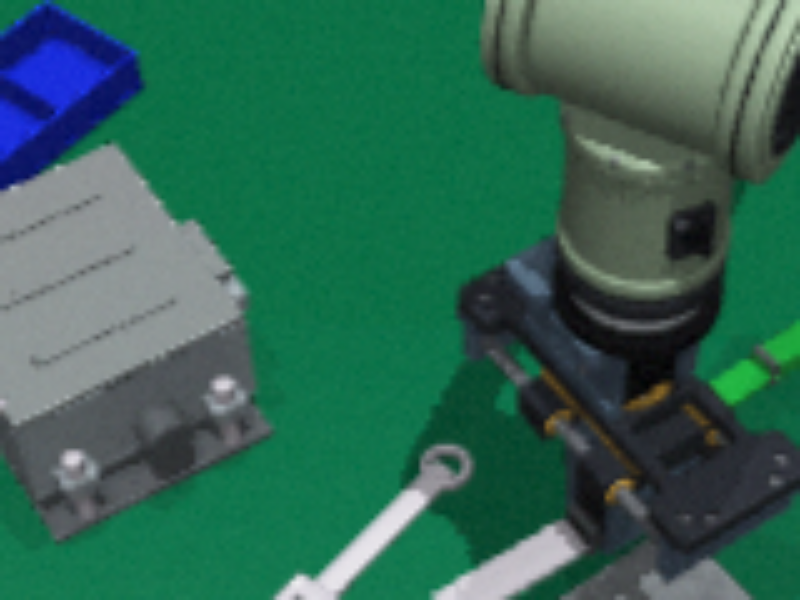

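```bash
cat >> h.py <<'E'
O=np.array([635.4,-232.7]);YAW=np.radians(-15.5);U=np.array([np.cos(YAW),np.sin(YAW)]);V=np.array([-U[1],U[0]])
def bw(x,y): return O+x*U+y*V
def wb(p): d=np.array(p)[:2]-O;return np.array([d@U,d@V])
E
python3 - <<'E'
from h import *
print(bw(-205,25));plan([*bw(-205,25),150],74.5)
E
```

```text
[ 444.53671649 -153.82537157]
tcp [580.5 145.2 154.8] ydeg 76.26 zaxis [-0.002 -0.    -1.   ] shift [  61.  -322.8    5.2] turn 1.76 F [-0.7 -0.6 -1. ] j6 -1.11
```

{"api": "servo_tool", "payload": {
  "linear": [
    [7,-36,0],
    [14,-72,0],
    [21,-108,0],
    [28,-144,0],
    [35,-180,0],
    [42,-216,0],
    [49,-252,0],
    [56,-288,0]
  ],
  "turn": [0,0,0,0,0,0,0,0],
  "claw": [1,1,1,1,1,1,1,1]
}}

```text
time_s: 6.88
tool_pos: [457.1, -122.4, 155.7]
tool_rot: [-0.375, -3.119, -0.0]
ft_force: [0.3, -1.0, -1.5]
opening: 19.7
grip_force: 60.0
```

{"api": "servo_tool", "payload": {
  "linear": [
    [5,-34,0],
    [5,-34,25],
    [5,-34,50],
    [5,-34,60],
    [5,-34,67],
    [5,-34,67],
    [5,-34,67]
  ],
  "turn": [1,1.8,1.8,1.8,1.8,1.8,1.8],
  "claw": [1,1,1,1,1,1,1]
}}

```text
time_s: 7.47
tool_pos: [445.6, -152.9, 89.0]
tool_rot: [0.424, 3.113, 0.0]
ft_force: [0.1, -0.5, -0.9]
opening: 19.6
grip_force: 60.0
```

Run:
```python
from h import *
plan([*bw(-205,25),83],74.5)
for n,p in cams().items():
    s=robot.get_state();z=s["tool_pos"][2];print(n,s["tool_pos"].round(1),"tcp box",wb(s["tool_pos"]).round(1))
    w=cloud(p)
    for c in spotter.cut_out("pry_blade",p):
        m=c["region"];
        if abs(np.nanmedian(w[m][:,2])-z-7)<20: q=w[m&(p["image"].min(2)>150)];print(round(c["conf"],2),len(q),np.nanmedian(q,0).round(1),wb(np.nanmedian(q,0)).round(1),"z",np.nanpercentile(q[:,2],[10,50,90]).round(1))
    for r in spotter.pinpoint("blade_tip",p):
        k=onplane(p,r["pixel"],z+7)[0];print("tip",round(r["conf"],2),wb(k).round(1))
    if n=="top":
        # tab corners expected
        cor=[[*bw(x,y),100] for x,y in((-86,0),(-86,50),(-75,50),(-75,85),(75,85),(75,-85),(-75,-85),(-75,0))]
        im=cv2.resize(p["image"],None,fx=6,fy=6,interpolation=cv2.INTER_CUBIC)
        cv2.polylines(im,[(proj(p,cor)*6+3).astype(int)],True,(255,0,0),1)
        im=im[660:1260,2010:2670];cv2.imwrite("pics/top3.png",im[:,:,::-1])
```

```text
tcp [ 445.6 -152.9   89. ] ydeg 74.47 zaxis [ 0.  0. -1.] shift [ 0.8 -1.2  6. ] turn -0.03 F [ 0.1 -0.5 -0.9] j6 -1.65
top [ 446.2 -153.    89.8] tcp box [-203.6   26.2]
tip 0.86 [-284.8  236.4]
tip 0.77 [-551.9  445.8]
scene [ 446.  -153.    89.8] tcp box [-203.8   26.2]
0.46 113 [ 511.4 -172.2   98.8] [-135.7   25.2] z [ 96.7  98.8 100.9]
tip 0.79 [-485.3  498.5]
tip 0.65 [-245.1  289.4]
```

View pics/top3.png

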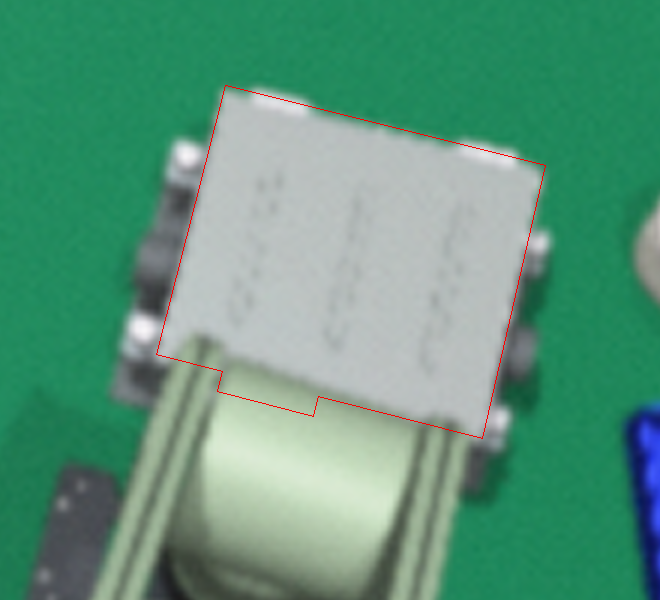

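{"api": "servo_tool", "payload": {
  "linear": [
    [0,-1,4],
    [0,-1,6.5],
    [0,-1,6.5],
    [0,-1,6.5],
    [-3,-1,6.5],
    [-6,-1,6.5],
    [-9,-1,6.5],
    [-12,-1,6.5]
  ],
  "turn": [0,0,0,0,0,0,0,0],
  "claw": [1,1,1,1,1,1,1,1]
}}

```text
time_s: 8.43
tool_pos: [457.1, -157.3, 82.5]
tool_rot: [0.425, 3.112, 0.0]
ft_force: [1.0, 1.3, -0.5]
opening: 19.9
grip_force: 60.0
```

{"api": "servo_tool", "payload": {
  "linear": [
    [-3,0,0],
    [-6,0,0],
    [-9,0,0],
    [-9,0,0]
  ],
  "turn": [0,0,0,0],
  "claw": [1,1,1,1]
}}

```text
time_s: 8.77
tool_pos: [466.1, -159.8, 82.5]
tool_rot: [0.425, 3.112, -0.0]
ft_force: [0.0, -0.7, -1.6]
opening: 19.2
grip_force: 60.0
```

{"api": "servo_tool", "payload": {
  "linear": [
    [-3,0,0],
    [-6,0,0],
    [-9,0,0],
    [-12,0,0],
    [-15,0,0],
    [-15,0,0]
  ],
  "turn": [0,0,0,0,0,0],
  "claw": [1,1,1,1,1,1]
}}

```text
time_s: 9.27
tool_pos: [480.5, -163.8, 82.5]
tool_rot: [0.425, 3.112, -0.0]
ft_force: [0.1, -0.6, -1.9]
opening: 19.3
grip_force: 60.0
```

{"api": "servo_tool", "payload": {
  "linear": [
    [0,0,-1],
    [0,0,-2],
    [0,0,-3],
    [0,0,-4],
    [0,0,-5],
    [0,0,-6],
    [0,0,-6]
  ],
  "turn": [0,0,0,0,0,0,0],
  "claw": [1,1,1,1,1,1,1]
}}

```text
time_s: 9.85
tool_pos: [479.5, -163.5, 88.3]
tool_rot: [-0.425, -3.112, -0.0]
ft_force: [1.0, -0.9, -5.0]
opening: 20.0
grip_force: 60.0
```

{"api": "servo_tool", "payload": {
  "linear": [
    [0,0,-2],
    [0,0,-4],
    [0,0,-6],
    [0,0,-8],
    [0,0,-10],
    [0,0,-12],
    [0,0,-14],
    [0,0,-14]
  ],
  "turn": [0,0,0,0,0,0,0,0],
  "claw": [1,1,1,1,1,1,1,1]
}}

```text
time_s: 10.52
tool_pos: [479.7, -163.6, 102.8]
tool_rot: [0.425, 3.112, 0.0]
ft_force: [1.5, -1.6, -4.7]
opening: 19.5
grip_force: 60.0
```

```bash
cat >> h.py <<'E'
def cover(p):
    """hinge angle: best plane through hinge line from cloud points over the box"""
    W=cloud(p).reshape(-1,3);x,y=(W[:,:2]-O)@np.stack([U,V],1).T.T if 0 else ((W[:,:2]-O)@U,(W[:,:2]-O)@V)
    c=p["image"].reshape(-1,3).astype(int);g=(np.ptp(c,axis=1)<18)
    k=g&(np.abs(y)<80)&(x>-95)&(x<140)&(W[:,2]>97)&(W[:,2]<290)
    a=np.degrees(np.arctan2(W[k,2]-94.5-6,75-x[k]));r=np.hypot(W[k,2]-100,75-x[k])
    a=a[(r>70)&(r<165)]
    h,e=np.histogram(a,bins=np.arange(-5,125,3));return len(a),[(int(e[i]),int(h[i])) for i in h.argsort()[::-1][:4]],np.median(a).round(1)
E
python3 - <<'E'
from h import *
plan([*bw(-205,25),83],74.5)
p=imaging.get_image("scene");print(cover(p));save(p,"s4.png",(150,80,350,230),4)
E
```

```text
tcp [ 479.7 -163.6  102.8] ydeg 74.46 zaxis [ 0. -0. -1.] shift [36.5 -0.  19.8] turn -0.04 F [ 1.5 -1.6 -4.7] j6 -1.65
(1149, [(4, 603), (7, 536), (10, 6), (1, 2)], np.float64(6.9))
```

View pics/s4.png

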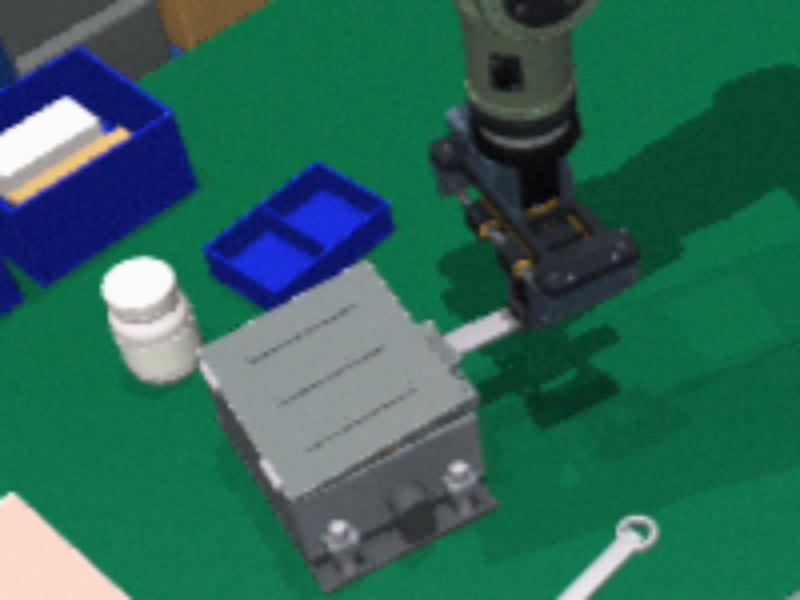

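{"api": "servo_tool", "payload": {
  "linear": [
    [-3,0,-9],
    [-7,0,-18],
    [-12,0,-28],
    [-18,0,-38],
    [-25,0,-48],
    [-32,0,-56],
    [-40,0,-64],
    [-48,0,-71]
  ],
  "turn": [0,0,0,0,0,0,0,0],
  "claw": [1,1,1,1,1,1,1,1]
}}

```text
time_s: 11.23
tool_pos: [524.2, -175.8, 174.5]
tool_rot: [-0.424, -3.108, -0.001]
ft_force: [-4.8, 1.3, -3.2]
opening: 19.7
grip_force: 60.0
```

Run:
```python
from h import *
plan([*bw(-119.7,25),174],74.5)
p=imaging.get_image("scene");print(cover(p));print(cover(imaging.get_image("top")))
```

```text
tcp [ 524.2 -175.8  174.5] ydeg 74.46 zaxis [-0.004  0.001 -1.   ] shift [-2.6 -0.1  0.5] turn -0.04 F [-4.8  1.3 -3.2] j6 -1.64
(1135, [(43, 1003), (46, 44), (40, 41), (31, 27)], np.float64(44.3))
(3, [(46, 3), (118, 0), (121, 0), (112, 0)], np.float64(46.4))
```

Cover is at ~44°; continue the arc.

{"api": "servo_tool", "payload": {
  "linear": [
    [-9,0,-6],
    [-19,0,-11],
    [-29,0,-14],
    [-39,0,-17],
    [-49,0,-18],
    [-59,0,-19],
    [-69,0,-18],
    [-78,0,-17]
  ],
  "turn": [0,0,0,0,0,0,0,0],
  "claw": [1,1,1,1,1,1,1,1]
}}

```text
time_s: 12.0
tool_pos: [601.1, -197.3, 191.5]
tool_rot: [0.425, 3.113, 0.0]
ft_force: [-4.7, 0.7, 1.0]
opening: 19.6
grip_force: 60.0
```

{"api": "servo_tool", "payload": {
  "linear": [
    [-9,0,3],
    [-18,0,5],
    [-25,0,8],
    [-31,0,10],
    [-31,0,10],
    [-31,0,10]
  ],
  "turn": [0,0,0,0,0,0],
  "claw": [1,1,1,1,1,1]
}}

```text
time_s: 12.5
tool_pos: [631.8, -205.9, 179.8]
tool_rot: [0.425, 3.112, -0.0]
ft_force: [-0.5, 0.5, -1.2]
opening: 19.6
grip_force: 60.0
```

Run:
```python
from h import *
plan([*bw(-10,25),181],74.5)
p=imaging.get_image("scene");print(cover(p));save(p,"s5.png",(150,80,350,230),4)
```

```text
tcp [ 631.8 -205.9  179.8] ydeg 74.46 zaxis [ 0.001 -0.    -1.   ] shift [-0.7  0.1 -1.2] turn -0.04 F [-0.5  0.5 -1.2] j6 -1.63
(465, [(103, 226), (55, 31), (58, 17), (61, 16)], np.float64(101.5))
```

View pics/s5.png

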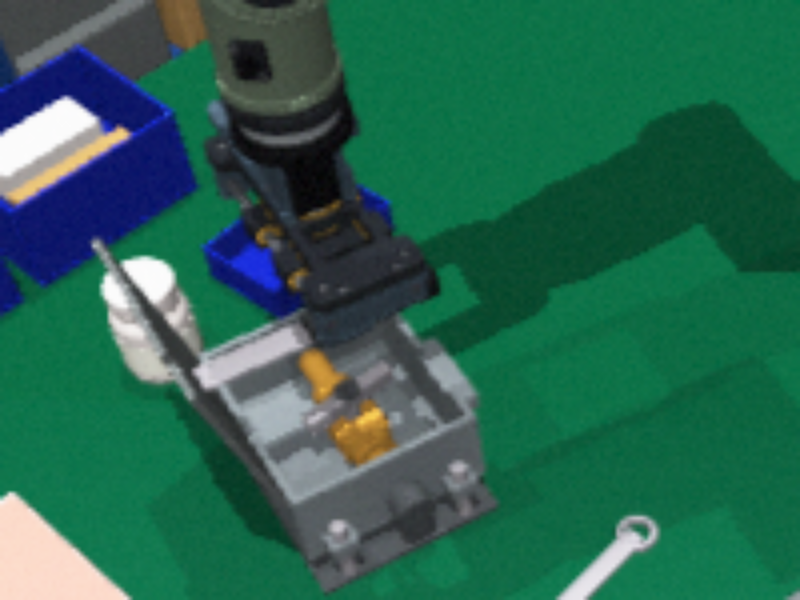

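{"api": "servo_tool", "payload": {
  "linear": [
    [15,0,0],
    [40,0,0],
    [75,0,0],
    [90,32,0],
    [100,70,0],
    [110,108,0],
    [120,146,0],
    [130,184,0]
  ],
  "turn": [0,0,0,0,0,0,0,0],
  "claw": [1,1,1,1,1,1,1,1]
}}

```text
time_s: 13.22
tool_pos: [554.9, 8.0, 180.9]
tool_rot: [0.426, 3.111, 0.001]
ft_force: [1.8, 0.6, -1.9]
opening: 19.5
grip_force: 60.0
```

{"api": "servo_tool", "payload": {
  "linear": [
    [4,36,0],
    [8,72,20],
    [12,108,40],
    [13,138,60],
    [13,141,90],
    [13,141,120],
    [13,141,130],
    [13,141,130]
  ],
  "turn": [0,0,-1,-1.8,-1.8,-1.8,-1.8,-1.8],
  "claw": [1,1,1,1,1,1,1,1]
}}

```text
time_s: 13.88
tool_pos: [578.1, 145.4, 47.7]
tool_rot: [-0.375, -3.113, 0.003]
ft_force: [0.6, 0.4, -0.9]
opening: 19.4
grip_force: 60.0
```

Run:
```python
from h import *
plan([581,145.3,6],76.3)
p=imaging.get_image("scene");print(cover(p))
print(cover(imaging.get_image("top")))
plan([581,145.3,6],76.3)
```

```text
tcp [578.1 145.4  47.7] ydeg 76.27 zaxis [-0.006 -0.001 -1.   ] shift [-3.   0.7 41.7] turn -0.03 F [ 0.6  0.4 -0.9] j6 -1.1
(232, [(103, 230), (-2, 2), (118, 0), (115, 0)], np.float64(103.6))
(998, [(103, 817), (100, 139), (106, 22), (-2, 20)], np.float64(104.0))
tcp [581.1 145.6  51.4] ydeg 76.22 zaxis [ 0.002  0.    -1.   ] shift [ 0.1 -0.4 45.4] turn -0.08 F [ 0.2  0.  -1.5] j6 -1.1
```

{"api": "servo_tool", "payload": {
  "linear": [
    [0,0,15],
    [0,0,28],
    [0,0,37],
    [0,0,41],
    [0,0,43],
    [0,0,44.5],
    [0,0,45],
    [0,0,45]
  ],
  "turn": [0,0,0,0,0,0,0,0],
  "claw": [1,1,1,1,1,1,1,1]
}}

```text
time_s: 14.65
tool_pos: [580.7, 145.9, 6.0]
tool_rot: [0.376, 3.118, 0.001]
ft_force: [-0.3, 0.6, -0.4]
opening: 19.5
grip_force: 60.0
```

{"api": "servo_tool", "payload": {
  "linear": [
    [0,0,0],
    [0,0,0],
    [0,0,0],
    [0,0,0],
    [0,0,0],
    [0,0,0]
  ],
  "turn": [0,0,0,0,0,0],
  "claw": [0.85,0.7,0.55,0.45,0.45,0.45]
}}

```text
time_s: 15.15
tool_pos: [580.4, 145.9, 5.6]
tool_rot: [0.376, 3.119, 0.0]
ft_force: [-0.5, 0.3, -0.2]
opening: 49.0
grip_force: 0.0
```

{"api": "servo_tool", "payload": {
  "linear": [
    [0,0,-10],
    [0,0,-40],
    [0,0,-80],
    [0,0,-120],
    [0,0,-150],
    [0,0,-150],
    [0,0,-150]
  ],
  "turn": [0,0,0,0,0,0,0],
  "claw": [0.45,0.45,0.45,0.45,0.45,0.45,0.45]
}}

```text
time_s: 15.73
tool_pos: [581.4, 146.1, 158.4]
tool_rot: [0.375, 3.114, 0.003]
ft_force: [-0.4, 0.1, 0.5]
opening: 50.1
grip_force: 0.0
```

```bash
cat >> h.py <<'E'
def bar(p,lo=72,hi=92):
    W=cloud(p);d=W[...,:2]-O;x=d@U;y=d@V
    im=p["image"].astype(int);br=im[...,0]-im[...,2]
    k=(np.hypot(x+8,y)<46)&(W[...,2]>lo)&(W[...,2]<hi)
    q=np.stack([x[k],y[k]],1)
    if len(q)<8: return len(q)
    w,Vv=np.linalg.eigh(np.cov(q.T));v=Vv[:,1];r=cv2.minAreaRect(q.astype(np.float32))
    return len(q),q.mean(0).round(1),"deg",np.degrees(np.arctan2(v[1],v[0])).round(1)%180,np.sqrt(w).round(1),r,np.median(W[k][:,2]).round(1)
E
python3 - <<'E'
from h import *
o=cams()
for n,p in o.items():
    print(n,bar(p),cover(p));blade(p)
a=[cv2.resize(o["top"]["image"][110:210,340:440],(400,400),interpolation=cv2.INTER_CUBIC),cv2.resize(o["scene"]["image"][150:250,180:280],(400,400),interpolation=cv2.INTER_CUBIC)]
cv2.imwrite("pics/c6.png",np.hstack(a)[:,:,::-1])
plan([*bw(-28,0),130],74.5)
E
```

```text
top (122, array([-11.9,   0.7]), 'deg', np.float64(12.5), array([ 4.3, 22.9]), ((-9.706871032714844, 0.8757352828979492), (78.52950286865234, 16.498031616210938), 8.434993743896484), np.float64(83.1)) (1004, [(103, 780), (100, 171), (-2, 27), (106, 24)], np.float64(103.9))
scene (143, array([-8.5,  0.8]), 'deg', np.float64(11.300000000000011), array([ 4.7, 22.9]), ((-9.12158203125, -0.8646373748779297), (78.98661041259766, 19.86417579650879), 14.467987060546875), np.float64(82.0)) (238, [(103, 230), (-2, 6), (106, 2), (115, 0)], np.float64(103.6))
dark 354 0.84 [561.7 153. ] yaw -12.9 ext [509. 165.] [688. 124.] 184.0
bright 163 0.84 [646.4 128.8] yaw -15.1 ext [608. 139.] [682. 119.] 76.0
tcp [579.2 145.6 153.9] ydeg 76.25 zaxis [-0.003 -0.001 -1.   ] shift [-116.6 -353.2   24. ] turn 1.75 F [-0.1 -0.1 -1. ] j6 -1.1
```

View pics/c6.png

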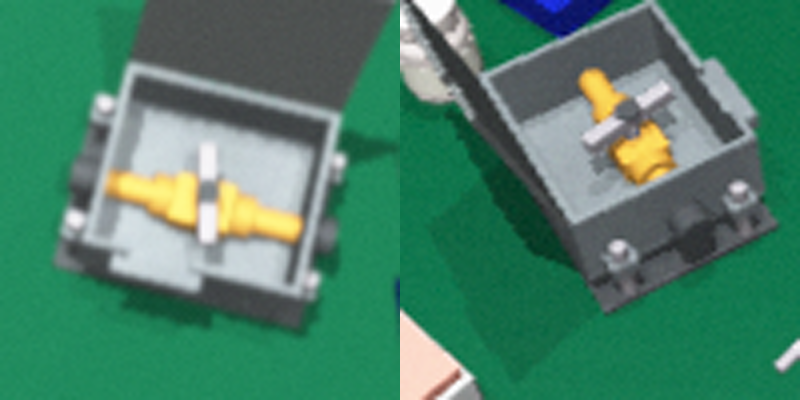

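{"api": "servo_tool", "payload": {
  "linear": [
    [2,-32,0],
    [5,-64,0],
    [7,-96,0],
    [10,-128,0],
    [12,-160,0],
    [15,-192,0],
    [17,-224,0],
    [20,-256,0]
  ],
  "turn": [7,14,21,28,35,42,49,56],
  "claw": [0.45,0.45,0.45,0.45,0.45,0.45,0.45,0.45]
}}

```text
time_s: 16.6
tool_pos: [498.7, -99.3, 154.1]
tool_rot: [-1.802, -2.57, 0.002]
ft_force: [0.1, -0.8, 0.8]
opening: 50.2
grip_force: 0.0
```

{"api": "servo_tool", "payload": {
  "linear": [
    [0,0,0],
    [0,0,0],
    [0,0,0],
    [0,0,0],
    [0,0,0],
    [0,0,0],
    [0,0,0],
    [0,0,0]
  ],
  "turn": [7,14,21,28,35,42,49,56],
  "claw": [0.45,0.45,0.45,0.45,0.45,0.45,0.45,0.45]
}}

```text
time_s: 17.27
tool_pos: [499.2, -98.0, 153.9]
tool_rot: [-2.798, -1.423, 0.004]
ft_force: [0.1, 0.5, -0.2]
opening: 49.9
grip_force: 0.0
```

{"api": "servo_tool", "payload": {
  "linear": [
    [0,0,0],
    [0,0,0],
    [0,0,0],
    [0,0,0],
    [0,0,0],
    [0,0,0],
    [0,0,0],
    [0,0,0]
  ],
  "turn": [7,14,21,28,35,42,49,56],
  "claw": [0.45,0.45,0.45,0.45,0.45,0.45,0.45,0.45]
}}

```text
time_s: 17.93
tool_pos: [499.2, -97.9, 154.0]
tool_rot: [-3.14, 0.057, 0.005]
ft_force: [0.1, 0.5, 0.1]
opening: 50.1
grip_force: 0.0
```

Run:
```python
from h import *
a=np.radians(12);g=(-8-24*np.cos(a),0.5-24*np.sin(a));print(g)
plan([*bw(*g),120],86.5)
for n,p in cams().items(): print(n,bar(p)[:4])
plan([*bw(*g),120],86.5)
```

```text
(np.float64(-31.475542417611337), np.float64(-4.489880579626224))
tcp [499.2 -97.9 154. ] ydeg -92.09 zaxis [-0.003  0.001 -1.   ] shift [109.5 126.8  33.5] turn 1.41 F [0.1 0.5 0.1] j6 1.39
top (103, array([-14.2,  -0.8]), 'deg', np.float64(10.699999999999989))
scene (144, array([-8.3,  0.6]), 'deg', np.float64(11.300000000000011))
tcp [499.3 -98.  154.1] ydeg -91.73 zaxis [-0.003  0.001 -1.   ] shift [108.6 127.5  33.7] turn 1.77 F [-1.1 -0.4  0.4] j6 1.38
```

{"api": "servo_tool", "payload": {
  "linear": [
    [20,24,0],
    [45,52,0],
    [70,82,0],
    [92,108,0],
    [105,122,0],
    [109,127,5],
    [109,127,15],
    [109,127,15]
  ],
  "turn": [0,0,0,1.6,1.6,1.6,1.6,1.6],
  "claw": [0.5,0.5,0.5,0.5,0.5,0.5,0.5,0.5]
}}

```text
time_s: 18.7
tool_pos: [602.6, -227.0, 137.0]
tool_rot: [-3.137, 0.089, 0.01]
ft_force: [-0.2, 0.2, -0.7]
opening: 45.7
grip_force: 0.0
```

{"api": "servo_tool", "payload": {
  "linear": [
    [0,0,0],
    [0,0,0]
  ],
  "turn": [0,0],
  "claw": [0.5,0.5]
}}

```text
time_s: 18.87
tool_pos: [604.1, -227.1, 140.3]
tool_rot: [-3.14, 0.089, 0.002]
ft_force: [0.1, 0.2, 0.1]
opening: 45.5
grip_force: 0.0
```

Run:
```python
from h import *
a=np.radians(12);g=(-8-24*np.cos(a),0.5-24*np.sin(a))
plan([*bw(*g),66],86.5)
p=imaging.get_image("scene");print(cover(p));save(p,"s7.png",(180,120,300,220),5)
plan([*bw(*g),66],86.5)
```

```text
tcp [ 604.1 -227.1  140.3] ydeg -93.25 zaxis [-0.001  0.001 -1.   ] shift [-0.1  1.6 74.3] turn 0.25 F [0.1 0.2 0.1] j6 1.25
(489, [(103, 228), (58, 51), (64, 43), (61, 34)], np.float64(66.3))
tcp [ 604.5 -227.2  140.8] ydeg -93.26 zaxis [-0.  0. -1.] shift [-0.6  1.4 74.8] turn 0.24 F [-0.3  1.1 -0.2] j6 1.25
```

View pics/s7.png

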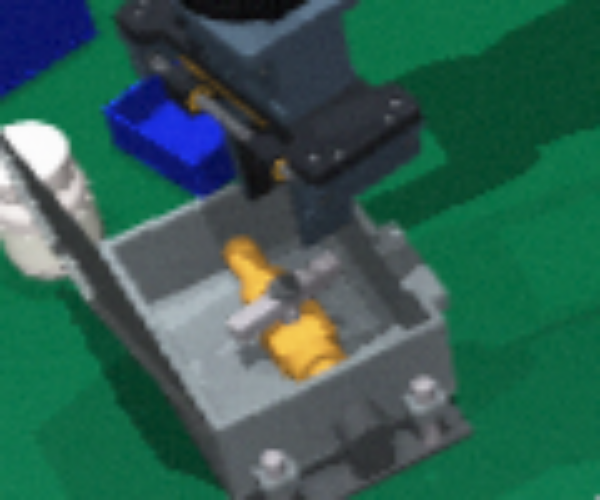

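{"api": "servo_tool", "payload": {
  "linear": [
    [0,1,20],
    [0,1.5,40],
    [0,1.5,55],
    [0,1.5,65],
    [0,1.5,70],
    [0,1.5,74],
    [0,1.5,74]
  ],
  "turn": [0,0,0,0,0,0,0],
  "claw": [0.5,0.5,0.5,0.5,0.5,0.5,0.5],
  "newtons": 15
}}

```text
time_s: 19.5
tool_pos: [605.0, -229.6, 66.4]
tool_rot: [-3.14, 0.091, -0.0]
ft_force: [-0.3, -0.7, -0.6]
opening: 45.5
grip_force: 0.0
```

{"api": "servo_tool", "payload": {
  "linear": [
    [0,0,0],
    [0,0,0],
    [0,0,0],
    [0,0,0],
    [0,0,0],
    [0,0,0],
    [0,0,0],
    [0,0,0]
  ],
  "turn": [0,0,0,0,0,0,0,0],
  "claw": [0.6,0.7,0.8,0.9,1,1,1,1],
  "newtons": 15
}}

```text
time_s: 20.17
tool_pos: [605.4, -229.5, 66.8]
tool_rot: [-3.14, 0.092, -0.001]
ft_force: [0.6, 2.7, 2.5]
opening: 12.8
grip_force: 12.6
```

Run:
```python
from h import *
plan([*bw(-31,-4.5),66],86.5)
s=robot.get_state();print(s["opening"],s["grip_force"],wb(s["tool_pos"]),s["ft_torque"].round(2))
```

```text
tcp [ 605.4 -229.5   66.8] ydeg -93.35 zaxis [ 0.001  0.    -1.   ] shift [-1.1 -0.7  0.8] turn 0.15 F [0.6 2.7 2.5] j6 1.25
12.818936873778327 12.59917052462697 [-29.76953092  -4.93216299] [0.44 0.05 0.02]
```

{"api": "servo_tool", "payload": {
  "linear": [
    [0.1,1.9,0],
    [0.3,3.9,0],
    [0.8,5.8,0],
    [1.3,7.6,0],
    [2.1,9.4,0],
    [2.8,10.8,0],
    [3.6,12.1,0],
    [3.6,12.1,0]
  ],
  "turn": [-5,-10,-15,-20,-25,-29,-33,-33],
  "claw": [1,1,1,1,1,1,1,1]
}}

```text
time_s: 20.83
tool_pos: [608.0, -240.8, 66.8]
tool_rot: [-3.034, -0.806, -0.001]
ft_force: [0.9, 4.9, 3.6]
opening: 13.1
grip_force: 12.4
```

{"api": "servo_tool", "payload": {
  "linear": [
    [0,0,0],
    [0,0,0],
    [0,0,0]
  ],
  "turn": [0,0,0],
  "claw": [1,1,1]
}}

```text
time_s: 21.08
tool_pos: [608.0, -240.8, 66.8]
tool_rot: [-3.035, -0.803, -0.001]
ft_force: [-0.0, 4.6, 3.1]
opening: 13.2
grip_force: 12.4
```

Run:
```python
from h import *
plan([*bw(-31,-4.5),66],119.5)
s=robot.get_state();print(s["opening"],s["grip_force"],wb(s["tool_pos"]),s["ft_torque"].round(2));print(cover(imaging.get_image("top")))
```

```text
tcp [ 608.  -240.8   66.8] ydeg -60.35 zaxis [ 0.     0.002 -1.   ] shift [  2.7 -12.3   0.8] turn 0.15 F [-0.   4.6  3.1] j6 0.66
13.224169180780077 12.435798682272434 [-24.2258602  -15.09201204] [0.82 0.03 0.13]
(620, [(103, 456), (100, 71), (34, 22), (31, 17)], np.float64(103.8))
```

Release, rise, clear the view, and check.

{"api": "servo_tool", "payload": {
  "linear": [
    [0,0,0],
    [0,0,0],
    [0,0,0],
    [0,0,0],
    [0,0,-10],
    [0,0,-40],
    [0,0,-75],
    [0,0,-100]
  ],
  "turn": [0,0,0,0,0,0,0,0],
  "claw": [0.85,0.7,0.6,0.55,0.55,0.55,0.55,0.55]
}}

```text
time_s: 21.8
tool_pos: [608.7, -242.8, 169.7]
tool_rot: [3.035, 0.803, 0.004]
ft_force: [1.0, -0.1, 1.4]
opening: 40.9
grip_force: 0.0
```

{"api": "servo_tool", "payload": {
  "linear": [
    [-25,0,0],
    [-55,0,0],
    [-90,0,0],
    [-125,0,0],
    [-160,0,0],
    [-190,0,0],
    [-200,0,0],
    [-200,0,0]
  ],
  "turn": [0,0,0,0,0,0,0,0],
  "claw": [0.55,0.55,0.55,0.55,0.55,0.55,0.55,0.55]
}}

```text
time_s: 22.47
tool_pos: [432.5, -342.5, 167.3]
tool_rot: [3.037, 0.799, 0.0]
ft_force: [0.8, -0.1, 0.5]
opening: 41.1
grip_force: 0.0
```

Run:
```python
from h import *
o=cams()
for n,p in o.items():
    print(n,bar(p),bar(p,76,90)[:4],cover(p))
a=[cv2.resize(o["top"]["image"][110:210,340:440],(400,400),interpolation=cv2.INTER_CUBIC),cv2.resize(o["scene"]["image"][150:280,180:390],(646,400),interpolation=cv2.INTER_CUBIC)]
a=np.hstack(a);cv2.imwrite("pics/c8.png",cv2.resize(a,(800,306))[:,:,::-1])
blade(o["scene"])
```

```text
top (127, array([-10.4,   1.1]), 'deg', np.float64(45.5), array([ 4.4, 23.4]), ((-9.786174774169922, 0.42694854736328125), (79.88487243652344, 18.60382843017578), 41.85250473022461), np.float64(83.3)) (119, array([-10.4,   0.8]), 'deg', np.float64(45.3)) (1005, [(103, 821), (100, 145), (-2, 21), (106, 16)], np.float64(103.8))
scene (122, array([-8.4,  1.4]), 'deg', np.float64(46.1), array([ 4.6, 23.6]), ((-9.144512176513672, -2.2991714477539062), (81.89154052734375, 20.019655227661133), 50.393272399902344), np.float64(82.5)) (111, array([-8.6,  0.6]), 'deg', np.float64(45.9)) (240, [(103, 230), (-2, 9), (106, 1), (115, 0)], np.float64(103.6))
dark 279 0.89 [559.7 154.2] yaw -13.0 ext [509. 166.] [688. 125.] 184.0
bright 191 0.89 [644.  129.2] yaw -14.3 ext [606. 139.] [682. 120.] 78.0
```

View pics/c8.png

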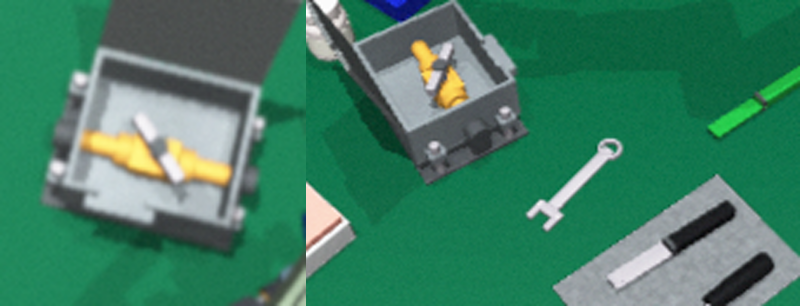

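The picture shows the cover standing at about 103°, the bar at about 45° and the blade flat on the mat. The robot is clear of everything, so I am handing the job in.

```bash
python3 -c "
from bench import job
print(job.close_job())"
```

```text
the job is handed in; nothing more can be done
None
```

The job is handed in (verdict not shown): the blade levered the cover open to about 103° and it stays there, the blade lies flat back on the mat, the valve bar measures about 45° (half open), and I moved none of the other things on the bench.

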